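# Lock the tall height stop with its jam nut

### The job

Two steel height stops are screwed to the bench, each with a hexagonal jam nut on an upright threaded stud. The jam nut on the taller stop has been left backed off: turn it clockwise (seen from above) until it sits fully down on its pedestal and locks the setting, then let go. Leave the shorter stop's nut locked as it is.

Things in the scene. Friction and masses are not known exactly. Their poses are not given: they have to be found in the camera images.
- tall_nut_top (a point): Middle of the upper face of the jam nut on the TALLER stop: steel hexagon, 36 mm across flats, 16 mm thick (down from this point). z up along the stud; x turns with the nut and is square to one pair of flats, the other pairs lie 60 and 120 degrees from it. 96 mm above the bench when fully down, 3 to 6 mm higher when backed off.
- tall_stop: The taller stop, screwed to the bench; origin on the bench under the stud's axis, z up. Dark flange 96 (x) x 62 mm, round pedestal 80 mm high: 30 mm across (narrower than the nut) in its top 18 mm, below that 44 mm. The stud is fixed, 20 mm across, and ends 126 mm above the bench, so it stands between the fingers, 30 mm above the seated nut.
- tall_nut (a joint): How far the taller stop's nut is backed off, rad: 0 is fully down on the pedestal (hard stop), positive is counter-clockwise seen from above; starts between 0.6 and 1.15, ends at 1.6. The coarse thread lowers the nut 5 mm per rad clockwise. Drag about 0.15 N m; it stays where it is left and cannot be pushed down without turning.
- short_nut (a joint): How far the jam nut of the SHORTER stop is backed off, rad, same meaning: 0 (locked) at the start, and it shall stay so. That stop is the same but 35 mm lower (top of nut 61 mm, stud end 91 mm above the bench). The stops stand at least 120 mm apart; either may be the left one.

How it is judged:
By the outcome, as a careful person would: the job done as asked, in the order asked, and still so for the second after the job is handed in, with the robot touching nothing.
It also fails if it takes over 29 s, if anything falls off the work surface, if the arm or the gripper's body presses on something with over 40 N, if the wrist force passes 120 N, or if a joint passes its speed limit or range.

### The arm

A 6-joint arm with a two-finger parallel gripper is mounted at the origin on a cart in front of the work surface, level with it; the furniture and walls round the work are solid. World frame = base frame: x ahead of the robot, y to its left, z up, the work surface at z = 0. Lengths are in mm, angles in rad, forces in N, time in s.
With the tool pointing down it reaches from about 350 to 775 mm from the base axis. Payload 7.3 kg.
Tool frame: the origin (TCP) lies at the very end of the fingers, on their centre line; the grasp point (between the pads) lies 19 mm behind it; x points along the fingers, y is the direction in which the jaws open and shut, and the axes are right-handed (so a half turn about x gives the same grasp; the last joint's range is limited). The gripper opens to 92 mm and grips with 3 to 60 N. Pads are 19 mm wide; open, the fingers measure 130 mm over their backs; the gripper's body (75 mm by 190 mm) begins 47 mm behind the grasp point.
Start: joints at [-1.414, 0.342, 1.524, -0, 1.275, -0.146], TCP at [156.575, -501.131, 196.241] pointing down, gripper open.
Joint ranges: [-2.53, 2.53], [-0.77, 2.02], [0.04, 2.7], [-1, 4.14], [0.28, 2.66], [-3.11, 3.11]. Speed limits (rad/s): [2.57, 2.57, 3.14, 3.14, 3.14, 3.14].

### API

Orientations are given as [roll, pitch, yaw] about the fixed x, y, z axes, in that order (R = Rz(yaw) Ry(pitch) Rx(roll)).
In Python, from plant import bot gives the robot as it stands.
- The arm moves only by the tool step_arm, never from a script. Its argument "targets" is a list that holds one entry, the list of rows, each a list of 4 numbers: the shift along the tool's x, y, z in m, then the turn about the tool's x in degrees. A call has exactly 5 rows; each row is the pose to reach, as a shift and turn from the pose measured when the call began, along the tool's axes at that moment; what a row does not reach only later rows make up. A row lasts 1/12 s, in which the tool goes at most 41.7 mm and 7.16 degrees, less where a joint would pass 70% of its speed; a pose out of reach is approached as far as the arm can. A call with a gripper value outside its range is refused whole. "jaw" is the closure, from 0 (fully open) to 1 (shut), set as the call begins (left out, the last holds). The fingers move at their own pace and stop on an object; the grip force is fixed at half the most. Time passes only in rows, so rows that repeat a pose let the fingers close, or fill a call up. It gives the time, the measured TCP pose, the force and the opening at its end, in the units of the state.
- bot.get_obs(): the state, without advancing time (a new reading comes with each control period).
- bot.capture(name): name is "scene" or "top" or "wrist"; returns a dict with "color" (384x512x3 uint8, red, green, blue), "depth" (384x512 float32, mm along the optical axis (not along the pixel's ray), 0 where there is no reading), "fov_y" (degrees; the focal length in pixels is half the picture's height over the tangent of half this angle, whatever the lens; pixels are square), "cx", "cy" (the principal point, pixels), "dist_coeffs" ([k1, k2, p1, p2, k3] as OpenCV has them; the pictures are not rectified), "rvec" (rotation vector, rad) and "tvec" (3), from world to camera coordinates, as OpenCV has them. Camera axes: x right, y down, z forward; pixel columns grow to the right and rows downward; lengths in mm; the calibration is good to about 2 mm. A picture is of the moment at which its call begins.
- bot.close_job(): hands the job in, once; it reports no verdict.
The state is a dict: "time": time; "joint_positions": joint angles; "dq": joint speeds; "tau": joint torques, N m; "tool_pos": TCP position; "tcp_rot": TCP orientation; "contact_force": force on the tool from outside, world axes, zero at the start; "moment": the same for the moment, N m; "grip_width": finger opening in mm.
Only numpy, scipy, OpenCV 4.12 (cv2) and the standard library are available. Lean on these libraries where they do the work, as an engineer would, in place of code of your own. Each camera call takes 0.05 s, during which the arm holds its last target. There are 200 camera calls.

## Working session

There is one attempt and no reset: what is moved stays moved. The work goes in short steps, Python scripts to look and compute and a tool call to move; the robot and the scene stay as the last step left them, time stands still between calls to the robot, and variables do not carry over. Pictures are saved under pics/ and viewed, about 8 in all and at most 12, crops included, and the job is handed in when it is done.

Besides the shell and the picture viewer there is one more tool, called after "Emit:" as name(argument=value, ...), one argument or row to a line, values as JSON. step_arm: Moves the arm, as the interface text tells. Its arguments: {"type":"object","properties":{"targets":{"type":"array","items":{"type":"array","items":{"type":"array","items":{"type":"number"}}}},"jaw":{"type":"number"}},"required":["targets"]}

```bash
mkdir -p pics; cat > h.py <<'E'
import numpy as np, cv2
from plant import bot
def cloud(c):
    d=c["depth"];h,w=d.shape;f=h/2/np.tan(np.radians(c["fov_y"])/2)
    K=np.array([[f,0,c["cx"]],[0,f,c["cy"]],[0,0,1.]])
    u,v=np.meshgrid(np.arange(w),np.arange(h))
    p=cv2.undistortPoints(np.stack([u,v],-1).reshape(-1,1,2).astype(np.float64),K,np.array(c["dist_coeffs"],float)).reshape(h,w,2)
    P=np.dstack([p[...,0]*d,p[...,1]*d,d]).astype(float)
    R=cv2.Rodrigues(np.array(c["rvec"],float))[0]
    W=(P-np.array(c["tvec"],float).ravel())@R
    W[d<=0]=np.nan
    return W
E
python3 - <<'E'
from h import *
print(bot.get_obs())
ims=[]
for n in("scene","top"):
    c=bot.capture(n);W=cloud(c);np.savez(f"{n}.npz",W=W,color=c["color"]);ims.append(c["color"])
    print(n,c["fov_y"],c["tvec"])
    m=(W[...,2]>50)&(W[...,2]<135)&(W[...,0]>300)&(W[...,0]<800)
    k,l,s,ce=cv2.connectedComponentsWithStats(m.astype(np.uint8))
    for i in range(1,k):
        if s[i,4]>30: print(s[i],np.nanmedian(W[l==i],0),np.nanmax(W[l==i],0),np.nanmin(W[l==i],0))
cv2.imwrite("pics/a.png",cv2.resize(np.hstack(ims)[...,::-1],(800,300),interpolation=cv2.INTER_AREA))
E
```

```text
{'time': 0.0, 'joint_positions': array([-1.41400339e+00,  3.42698694e-01,  1.52499924e+00, -1.68587544e-05,
        1.27538021e+00, -1.46010765e-01]), 'dq': array([-0.00096338,  0.00075382, -0.00055734, -0.00115838, -0.00036946,
        0.00080252]), 'tau': array([-1.48099913e-03, -4.31247139e+01, -2.44220710e+01,  7.14990450e-02,
        5.59742725e-02, -1.25500501e-04]), 'tool_pos': array([ 156.49481433, -500.67301223,  195.56366457]), 'tcp_rot': array([-1.70595506,  1.56931076,  1.73844621]), 'contact_force': array([ 0.69616314, -0.01839998, -0.02618177]), 'moment': array([-0.02263657, -0.01153421, -0.006918  ]), 'grip_width': 91.55178454715812}
scene 49.798865360035286 [545.10487331 162.90163072 799.45099481]
[ 206   56  114  103 3846] [674.14265326   5.91655461 100.27636692] [799.99019718  95.02700004 134.96868769] [ 652.74622351 -447.56123442   50.02538807]
[429 115  20  12 150] [ 355.18995855 -411.73903763   58.96459546] [ 374.81414663 -382.16947157   64.84510944] [ 334.23944022 -444.06995565   50.29588931]
[377 119  31  45 301] [ 390.23249724 -183.6591379    62.09771949] [402
[... 1238 characters left out ...]
9  99.17115487] [575.62908835 357.18896593 129.35417203] [534.215738   316.7385628   50.84630699]
[317 168  15  18 194] [518.53192734  44.60638805  61.49786016] [542.64933564  59.20054072  94.0483766 ] [500.99501121  23.32735243  50.02102781]
[382 221  53  12 252] [ 390.68835463 -177.41950329   60.97827974] [ 403.12207416 -100.50530064  134.20852274] [ 375.55926892 -198.01516111   51.23421391]
[489 229  23  16 252] [ 355.61938299 -415.54990771   61.05056965] [ 373.72154166 -388.17283921   66.49698199] [ 333.04642454 -443.897173     50.24736836]
[ 122  236   43   38 1309] [345.71577803 472.08898822 108.07186085] [387.12287027 521.54023524 131.40823724] [300.15229478 432.11239375  50.0880992 ]
```

View pics/a.png

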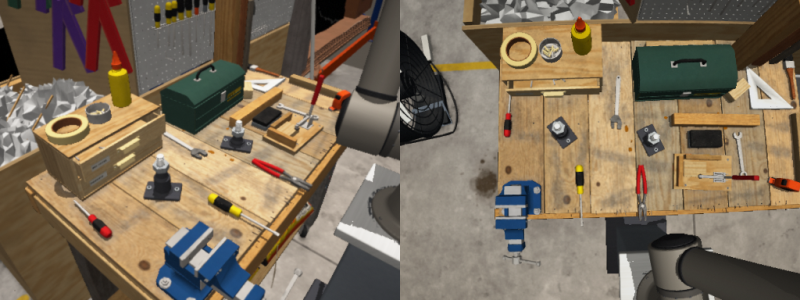

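```bash
python3 - <<'E'
from h import *
from scipy.spatial.transform import Rotation as Ro
o=bot.get_obs();R=Ro.from_euler('xyz',o["tcp_rot"]).as_matrix();print(R.round(3))
for n,zz in(("scene",0),("top",0)):
    W=np.load(n+".npz")["W"].reshape(-1,3)
    m=(abs(W[:,0]-555)<60)&(abs(W[:,1]-340)<60)
    for a,b in((85,105),(110,135)):
        q=W[m&(W[:,2]>a)&(W[:,2]<b)];print(n,a,b,len(q),np.percentile(q,[5,50,95],axis=0).round(1).tolist())
    q=W[(W[:,0]>600)&(W[:,0]<760)&(W[:,1]>180)&(W[:,1]<500)]
    for x in range(600,760,20):
        r=q[(q[:,0]>=x)&(q[:,0]<x+20)];print(x,len(r),np.percentile(r[:,2],[50,99]).round() if len(r) else'')
c=bot.capture("wrist");cv2.imwrite("pics/w0.png",c["color"][...,::-1])
C=cv2.Rodrigues(np.array(c["rvec"]))[0];print("wristcam pos in tool",R.T@(-C.T@np.ravel(c["tvec"])-o["tool_pos"]),"axes in tool",(R.T@C.T).round(2),c["fov_y"])
E
```

```text
[[-0.     0.298 -0.955]
 [ 0.001 -0.955 -0.298]
 [-1.    -0.001 -0.   ]]
scene 85 105 248 [[540.0, 325.2, 86.3], [549.4, 347.7, 97.6], [571.0, 358.2, 101.0]]
scene 110 135 101 [[548.8, 334.5, 111.5], [554.6, 343.9, 122.5], [563.4, 348.9, 125.8]]
600 771 [-1.  9.]
620 797 [-1.  2.]
640 1006 [ -0. 121.]
660 3679 [104. 140.]
680 3784 [ 31. 150.]
700 1153 [149. 151.]
720 1487 [150. 175.]
740 2201 [109. 181.]
top 85 105 144 [[539.7, 319.8, 91.3], [552.0, 333.7, 99.2], [572.8, 353.2, 101.8]]
top 110 135 62 [[548.0, 329.1, 116.2], [554.5, 337.1, 125.2], [563.6, 344.3, 127.9]]
600 855 [-0.  9.]
620 847 [-0.  4.]
640 995 [  0. 122.]
660 2012 [ 94. 141.]
680 1371 [ 85. 152.]
700 1778 [148. 152.]
720 1239 [150. 176.]
740 1119 [151. 182.]
wristcam pos in tool [-187.92882211   -0.8505225   -69.73650237] axes in tool [[ 0.   -0.26  0.97]
 [ 1.    0.   -0.  ]
 [-0.    0.97  0.26]] 61.82471275565606
```

Emit:
step_arm(
  targets=[
    [[-0.007, -0.014, -0.038, -7], [-0.014, -0.028, -0.076, -14], [-0.021, -0.042, -0.114, -21], [-0.028, -0.056, -0.152, -28], [-0.035, -0.07, -0.19, -35]],
  ],
  jaw=0,
)

```text
time: 0.57
tool_pos: [318.0, -375.9, 231.0]
tcp_rot: [-2.251, 1.569, 1.809]
contact_force: [1.5, -1.0, 0.3]
grip_width: 92.1
```

```bash
cat > go.py <<'E'
import sys;from h import *
from scipy.spatial.transform import Rotation as Ro
o=bot.get_obs();R=Ro.from_euler('xyz',o["tcp_rot"]).as_matrix()
t=np.array([float(a) for a in sys.argv[1:4]]);d=R.T@(t-o["tool_pos"])
print(round(o["time"],2),o["tool_pos"].round(1),"jaw deg",np.degrees(np.arctan2(R[1,1],R[0,1])).round(2),"down",R[:,0].round(3),"q",o["joint_positions"].round(2),"F",o["contact_force"].round(1),"M",o["moment"].round(2),"w",o["grip_width"].round(1))
print("tool shift mm",d.round(1),"rows at 41",np.linalg.norm(d)/41)
E
python3 go.py 480 -250 235
```

```text
Traceback (most recent call last):
  File "go.py", line 5, in <module>
    print(round(o["time"],2),o["tool_pos"].round(1),"jaw deg",np.degrees(np.arctan2(R[1,1],R[0,1])).round(2),"down",R[:,0].round(3),"q",o["joint_positions"].round(2),"F",o["contact_force"].round(1),"M",o["moment"].round(2),"w",o["grip_width"].round(1))
                                                                                                                                                                                                                                   ^^^^^^^^^^^^^^^^^^^^^
AttributeError: 'float' object has no attribute 'round'
```

```bash
sed -i 's/o\["grip_width"\].round(1)/round(o["grip_width"],1)/' go.py; python3 go.py 480 -250 235
```

```text
0.57 [ 318.  -375.9  231. ] jaw deg -37.34 down [-0.     0.002 -1.   ] q [-1.02  0.26  1.55  0.    1.34 -0.37] F [ 1.5 -1.   0.3] M [-0.08 -0.06  0.01] w 92.1
tool shift mm [  -3.9   52.4 -198.3] rows at 41 5.0038976138904685
```

Emit:
step_arm(
  targets=[
    [[-0.001, 0.0105, -0.0395, -7], [-0.002, 0.021, -0.079, -14], [-0.003, 0.0315, -0.1185, -21], [-0.004, 0.042, -0.158, -28], [-0.004, 0.0525, -0.198, -35]],
  ],
)

```text
time: 0.98
tool_pos: [481.2, -248.7, 235.2]
tcp_rot: [-2.83, 1.569, 1.848]
contact_force: [0.9, -0.4, -0.5]
grip_width: 91.7
```

```bash
python3 go.py 540 50 220
```

```text
0.98 [ 481.2 -248.7  235.2] jaw deg -1.99 down [-0.     0.001 -1.   ] q [-0.62  0.35  1.41  0.    1.39 -0.58] F [ 0.9 -0.4 -0.5] M [-0.   -0.12 -0.01] w 91.7
tool shift mm [  15.6   48.4 -300.6] rows at 41 7.434852484369516
```

Emit:
step_arm(
  targets=[
    [[0.001, 0.006, -0.04, -7], [0.002, 0.012, -0.08, -14], [0.003, 0.018, -0.12, -21], [0.004, 0.024, -0.16, -28], [0.005, 0.03, -0.2, -35]],
  ],
)

```text
time: 1.4
tool_pos: [517.9, -47.8, 230.2]
tcp_rot: [3.1, 1.569, 2.112]
contact_force: [0.6, -0.8, -0.1]
grip_width: 92.0
```

```bash
python3 go.py 556 338 205
```

```text
1.4 [517.9 -47.8 230.2] jaw deg 33.35 down [-0.001  0.001 -1.   ] q [-0.24  0.31  1.48  0.    1.36 -0.82] F [ 0.6 -0.8 -0.1] M [-0.01 -0.18  0.01] w 92.0
tool shift mm [  25.7  243.9 -301.3] rows at 41 9.475179217692126
```

Emit:
step_arm(
  targets=[
    [[0.002, 0.025, -0.031, -7], [0.004, 0.05, -0.062, -14], [0.006, 0.075, -0.093, -21], [0.008, 0.1, -0.124, -28], [0.01, 0.125, -0.155, -35]],
  ],
)

```text
time: 1.82
tool_pos: [536.8, 152.4, 220.2]
tcp_rot: [2.69, 1.569, 2.319]
contact_force: [0.6, -0.2, 0.2]
grip_width: 91.9
```

```bash
python3 go.py 556 338 205
```

```text
1.82 [536.8 152.4 220.2] jaw deg 68.7 down [-0.001  0.001 -1.   ] q [ 0.14  0.39  1.39  0.    1.37 -1.06] F [ 0.6 -0.2  0.2] M [ 0.06 -0.18 -0.  ] w 91.9
tool shift mm [ 15.4 179.9 -49.5] rows at 41 4.565784402451008
```

Emit:
step_arm(
  targets=[
    [[0.003, 0.039, -0.011, 0], [0.006, 0.078, -0.022, 0], [0.009, 0.117, -0.033, 0], [0.012, 0.156, -0.044, 0], [0.015, 0.18, -0.05, 0]],
  ],
)

```text
time: 2.23
tool_pos: [554.7, 342.3, 204.6]
tcp_rot: [2.695, 1.568, 2.326]
contact_force: [0.0, -0.5, -0.7]
grip_width: 91.4
```

```bash
python3 go.py 556 338 205; python3 - <<'E'
from h import *
c=bot.capture("wrist");W=cloud(c);np.savez("w1.npz",W=W,color=c["color"])
cv2.imwrite("pics/w1.png",c["color"][...,::-1])
V=W.reshape(-1,3)
for a,b in((90,106),(120,132)):
    m=(abs(W[...,0]-556)<40)&(abs(W[...,1]-338)<40)&(W[...,2]>a)&(W[...,2]<b)
    q=W[m];print(a,len(q),np.percentile(q,[3,50,97],axis=0).round(1).tolist())
    ys,xs=np.where(m);print(xs.min(),xs.max(),ys.min(),ys.max())
E
```

```text
2.23 [554.7 342.3 204.6] jaw deg 68.84 down [-0.002  0.002 -1.   ] q [ 0.43  0.58  1.12  0.    1.45 -0.77] F [ 0.  -0.5 -0.7] M [ 0.02 -0.17  0.01] w 91.4
tool shift mm [-0.4 -3.6  2.8] rows at 41 0.11105333767486875
90 831 [[540.0, 323.5, 93.9], [551.8, 343.3, 99.0], [575.1, 357.5, 101.4]]
229 270 171 213
120 364 [[549.5, 332.8, 120.5], [557.0, 340.9, 125.0], [565.3, 348.7, 126.5]]
239 260 189 209
```

View pics/w1.png

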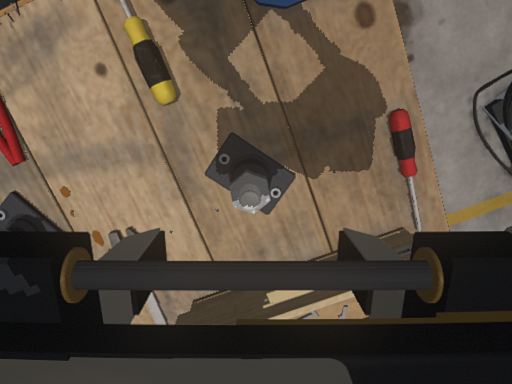

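```bash
cat > hexfit.py <<'E'
import sys;from h import *
from scipy.optimize import minimize
z=np.load(sys.argv[1]);W=z["W"]
near=(abs(W[...,0]-556)<40)&(abs(W[...,1]-340)<40)
s=W[near&(W[...,2]>123)];c0=(np.percentile(s[:,:2],2,axis=0)+np.percentile(s[:,:2],98,axis=0))/2
print("stud",len(s),c0.round(1),np.ptp(s,axis=0).round(1),np.median(s[:,2]).round(1))
q=W[near&(W[...,2]>85)&(W[...,2]<108)];r=np.hypot(*(q[:,:2]-c0).T)
q=q[(r>11.5)&(r<25)];hist=np.histogram(q[:,2],np.arange(85,108,1));print(hist[0])
zt=np.median(q[q[:,2]>np.percentile(q[:,2],40)][:,2]);t=q[abs(q[:,2]-zt)<2.0];print("top z",zt.round(2),len(t))
# hexagon fit: penalise points outside plus uncovered model area
g=np.stack(np.meshgrid(np.arange(-24,24.1,1),np.arange(-24,24.1,1)),-1).reshape(-1,2)
def inside(P,p,a=18.):
    d=P-p[:2];m=np.full(len(P),-1e9)
    for k in range(3):
        n=np.array([np.cos(p[2]+k*np.pi/3),np.sin(p[2]+k*np.pi/3)]);m=np.maximum(m,abs(d@n))
    return m-a
best=[]
for a in np.radians(np.arange(0,60,5)):
    f=lambda p:np.mean(np.maximum(inside(t[:,:2],p),-1.5)+1.5*0)+0*np.sum((p[:2]-c0)**2)
    # smooth objective: outside distance, minus the reward for tight hex (shrinking size)
    h=lambda p:np.percentile(inside(t[:,:2],p),97)
    rs=minimize(h,[*c0,a],method="Nelder-Mead",options=dict(initial_simplex=[[*c0,a],[c0[0]+2,c0[1],a],[c0[0],c0[1]+2,a],[*c0,a+.1]]))
    best.append((rs.fun,rs.x[0],rs.x[1],np.degrees(rs.x[2])%60))
for b in sorted(best)[:5]:print(np.round(b,2))
im=np.zeros((400,400,3),np.uint8)
for P in q: cv2.circle(im,tuple(int(v) for v in (200+(P[0]-c0[0])*7,200-(P[1]-c0[1])*7)),2,(0,255,0) if abs(P[2]-zt)<2 else (0,0,200),-1)
cc=z["color"];ys,xs=np.where(near&(W[...,2]>85));y,x=int(ys.mean()),int(xs.mean())
crop=cv2.resize(cc[y-30:y+30,x-30:x+30,::-1],(400,400),interpolation=cv2.INTER_CUBIC)
cv2.imwrite(sys.argv[2],np.hstack([crop,im]))
E
python3 hexfit.py w1.npz pics/h1.png
```

```text
stud 32245 [530.6 340.1] [ 51.   80.  227.4] 338.5
[  5   3   4   4   5   2   5   1   8   3   2   6  19 117 128  48   3   7
   2   6   4   4]
top z 99.57 308
[ -4.51 547.94 339.98  53.49]
[ -4.51 547.94 339.98  53.49]
[ -4.49 548.09 339.46  58.66]
[ -4.49 548.1  339.46  58.68]
[ -4.48 547.55 340.05  55.86]
```

View pics/h1.png

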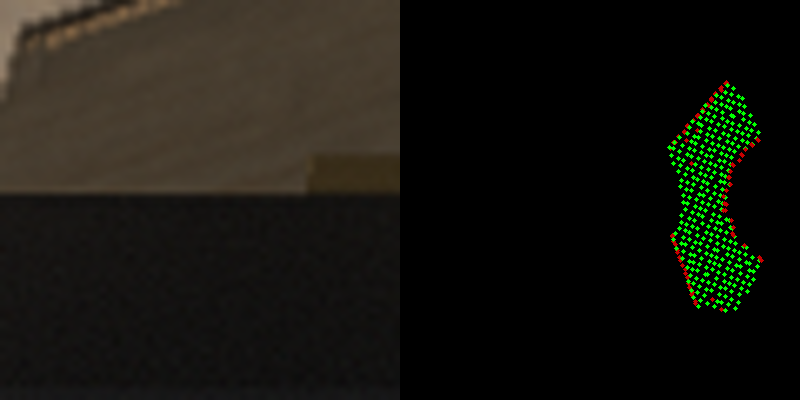

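```bash
sed -i 's/(W\[...,2\]>123)\]/(W[...,2]>123)\&(W[...,2]<130)]/; s/near&(W\[...,2\]>85))/near\&(W[...,2]>85)\&(W[...,2]<130))/' hexfit.py; python3 hexfit.py w1.npz pics/h2.png
```

```text
stud 304 [558.  340.4] [17.5 17.   4.2] 125.2
[  7   4   7   4  10   6   6   4  12   5   4  10  58 275 272  68   1   0
   0   0   0   0]
top z 99.34 666
[-1.4000e-01  5.5790e+02  3.4023e+02  1.9330e+01]
[-1.4000e-01  5.5785e+02  3.4038e+02  1.9290e+01]
[-1.4000e-01  5.5785e+02  3.4038e+02  1.9290e+01]
[-1.4000e-01  5.5785e+02  3.4038e+02  1.9290e+01]
[-1.4000e-01  5.5785e+02  3.4038e+02  1.9290e+01]
```

View pics/h2.png

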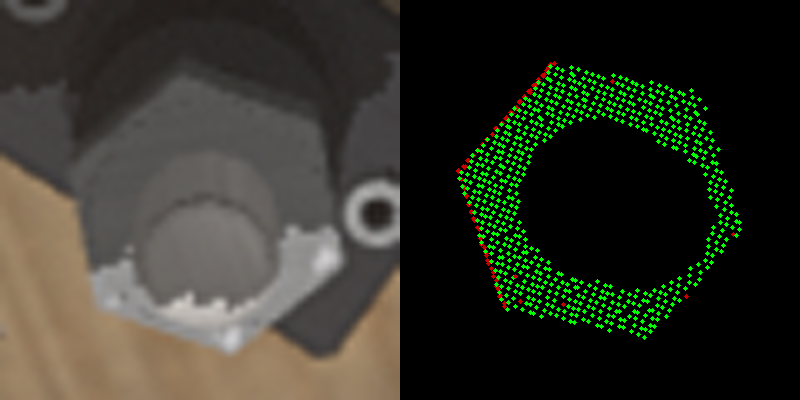

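Emit:
step_arm(
  targets=[
    [[0, -0.0007, 0.0037, -7], [0, -0.0007, 0.0037, -14], [0, -0.0007, 0.0037, -21], [0, -0.0007, 0.0037, -28], [0, -0.0007, 0.0037, -35]],
  ],
)

```text
time: 2.7
tool_pos: [557.3, 342.9, 202.7]
tcp_rot: [2.302, 1.566, 2.552]
contact_force: [0.3, 0.5, 0.2]
grip_width: 91.7
```

Emit:
step_arm(
  targets=[
    [[0, 0, 0, -7], [0, 0, 0, -14], [0, 0, 0, -21], [0, 0, 0, -28], [0, 0, 0, -35.4]],
  ],
)

```text
time: 3.12
tool_pos: [557.1, 342.5, 202.3]
tcp_rot: [1.84, 1.565, 2.709]
contact_force: [0.3, 0.9, 0.9]
grip_width: 92.1
```

```bash
python3 - <<'E'
from h import *
c=bot.capture("wrist");np.savez("w2.npz",W=cloud(c),color=c["color"])
E
python3 hexfit.py w2.npz pics/h3.png; python3 go.py 558 340.3 205
```

```text
stud 318 [557.7 340. ] [17.2 17.   4.1] 125.4
[ 10   3   6   8   9   3   5   9   8   8   2   7  38 240 309  90   4   0
   0   0   0   0]
top z 99.44 673
[-2.0000e-01  5.5774e+02  3.4019e+02  1.9340e+01]
[-2.0000e-01  5.5779e+02  3.4027e+02  2.0110e+01]
[-2.0000e-01  5.5779e+02  3.4028e+02  2.0110e+01]
[-2.0000e-01  5.5770e+02  3.4012e+02  1.8870e+01]
[-1.9000e-01  5.5774e+02  3.4039e+02  2.0170e+01]
3.17 [557.2 342.5 202.3] jaw deg 140.26 down [-0.005  0.002 -1.   ] q [ 0.43  0.59  1.11  0.    1.45 -2.02] F [-0.3 -0.4  0.3] M [ 0.14 -0.12 -0.01] w 91.7
tool shift mm [-2.7 -2.  -1.2] rows at 41 0.08816805072077337
```

Emit:
step_arm(
  targets=[
    [[0.03, -0.002, -0.0015, -0.7], [0.065, -0.002, -0.0015, -0.7], [0.1, -0.002, -0.0015, -0.7], [0.12, -0.002, -0.0015, -0.7], [0.128, -0.002, -0.0015, -0.7]],
  ],
)

```text
time: 3.58
tool_pos: [554.8, 339.0, 69.9]
tcp_rot: [2.317, 1.559, -3.08]
contact_force: [0.0, -0.0, 0.1]
grip_width: 91.8
```

```bash
python3 go.py 557.8 340.2 73
```

```text
3.58 [554.8 339.   69.9] jaw deg 140.79 down [-0.012 -0.001 -1.   ] q [ 0.43  0.69  1.3   0.    1.17 -2.03] F [ 0.  -0.   0.1] M [ 0.14 -0.02  0.01] w 91.8
tool shift mm [-3.1 -1.6  2.8] rows at 41 0.1098854791628554
```

Emit:
step_arm(
  targets=[
    [[-0.004, -0.0016, 0.003, 1.3], [-0.004, -0.0016, 0.003, 1.3], [-0.004, -0.0016, 0.003, 1.3], [-0.004, -0.0016, 0.003, 1.3], [-0.004, -0.0016, 0.003, 1.3]],
  ],
)

```text
time: 4.0
tool_pos: [558.4, 340.5, 75.0]
tcp_rot: [2.273, 1.561, 3.137]
contact_force: [-0.5, 0.3, 0.3]
grip_width: 91.7
```

```bash
python3 go.py 557.8 340.2 73
```

```text
4.0 [558.4 340.5  75. ] jaw deg 139.49 down [-0.01  0.   -1.  ] q [ 0.43  0.69  1.28  0.    1.18 -2.01] F [-0.5  0.3  0.3] M [ 0.14 -0.11  0.03] w 91.7
tool shift mm [ 2.   0.2 -0.6] rows at 41 0.05080056765490334
```

Emit:
step_arm(
  targets=[
    [[0.001, 0, 0, 0], [0.001, 0, 0, 0], [0.001, 0, 0, 0], [0.001, 0, 0, 0], [0.001, 0, 0, 0]],
  ],
  jaw=1,
)

```text
time: 4.42
tool_pos: [558.4, 340.6, 74.0]
tcp_rot: [2.274, 1.561, 3.138]
contact_force: [0.1, 0.2, -0.8]
grip_width: 62.9
```

```bash
python3 go.py 557.8 340.2 73
```

```text
4.42 [558.4 340.6  74. ] jaw deg 139.49 down [-0.01  0.   -1.  ] q [ 0.43  0.69  1.28  0.    1.18 -2.01] F [ 0.1  0.2 -0.8] M [ 0.17 -0.08  0.02] w 62.9
tool shift mm [ 1.   0.2 -0.6] rows at 41 0.029219318855260887
```

Emit:
step_arm(
  targets=[
    [[0.001, 0, -0.0005, 0], [0.001, 0, -0.0005, 0], [0.001, 0, -0.0005, 0], [0.001, 0, -0.0005, 0], [0.001, 0, -0.0005, 0]],
  ],
)

```text
time: 4.83
tool_pos: [558.1, 340.2, 73.0]
tcp_rot: [2.272, 1.561, 3.136]
contact_force: [-0.0, -0.3, 0.5]
grip_width: 29.9
```

```bash
python3 go.py 557.8 340.2 73
```

```text
4.83 [558.1 340.2  73. ] jaw deg 139.49 down [-0.01  0.   -1.  ] q [ 0.43  0.69  1.29  0.    1.17 -2.01] F [-0.  -0.3  0.5] M [ 0.12 -0.13  0.01] w 29.9
tool shift mm [-0.   0.2 -0.2] rows at 41 0.006455816777535404
```

```bash
python3 - <<'E'
from h import *
c=bot.capture("scene");W=cloud(c);col=c["color"]
R=cv2.Rodrigues(np.array(c["rvec"]))[0];h=384;f=h/2/np.tan(np.radians(c["fov_y"])/2)
p=cv2.projectPoints(np.array([[557.8,340.2,92.]]),np.array(c["rvec"]),np.array(c["tvec"]),np.array([[f,0,c["cx"]],[0,f,c["cy"]],[0,0,1]]),np.array(c["dist_coeffs"]))[0].ravel();print(p)
x,y=p.astype(int);cr=col[max(0,y-55):y+55,max(0,x-70):x+70,::-1]
cv2.imwrite("pics/s1.png",cv2.resize(cr,None,fx=5,fy=5,interpolation=cv2.INTER_CUBIC))
E
python3 go.py 557.8 340.2 73
```

```text
[205.51490855 212.45631281]
4.88 [558.1 340.2  73. ] jaw deg 139.49 down [-0.01  0.   -1.  ] q [ 0.43  0.69  1.29  0.    1.17 -2.01] F [0.1 0.4 0.2] M [ 0.14 -0.12 -0.01] w 25.5
tool shift mm [ 0.   0.2 -0.2] rows at 41 0.007153301182997562
```

View pics/s1.png

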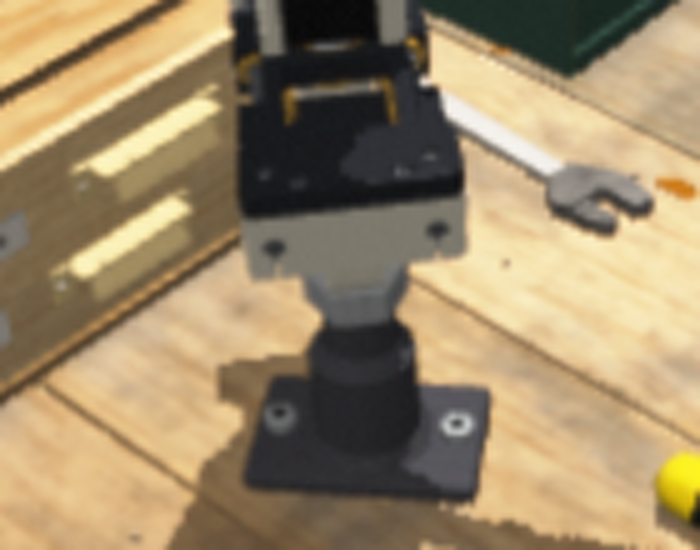

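```bash
python3 - <<'E'
from h import *
W0=np.load("scene.npz")["W"]
c=bot.capture("scene");W=cloud(c)
a=np.radians(139.5);y=np.array([np.cos(a),np.sin(a)])
z=np.array([y[1],-y[0]])
def f(P): d=P[:2]-[557.8,340.2];return (round(d@y,1),round(d@z,1),round(P[2],1))
for r in range(186,236,3): print(r,f(W0[r,206]),f(W[r,206]))
for r in (212,217): print([f(W[r,x]) for x in range(192,224,3)])
E
python3 go.py 557.8 340.2 73
```

```text
186 (np.float64(-189.3), np.float64(-12.4), np.float64(13.3)) (np.float64(74.9), np.float64(-2.3), np.float64(212.4))
189 (np.float64(-193.6), np.float64(-11.9), np.float64(0.9)) (np.float64(81.9), np.float64(-1.7), np.float64(211.7))
192 (np.float64(-184.2), np.float64(-11.0), np.float64(-1.0)) (np.float64(88.7), np.float64(-1.0), np.float64(210.9))
195 (np.float64(-173.0), np.float64(-10.0), np.float64(-1.4)) (np.float64(92.3), np.float64(-0.5), np.float64(207.6))
198 (np.float64(-2.3), np.float64(-3.4), np.float64(125.8)) (np.float64(95.0), np.float64(0.0), np.float64(203.7))
201 (np.float64(5.6), np.float64(-2.6), np.float64(125.0)) (np.float64(93.6), np.float64(0.4), np.float64(196.4))
204 (np.float64(8.2), np.float64(-2.1), np.float64(119.8)) (np.float64(84.3), np.float64(0.5), np.float64(182.5))
207 (np.float64(7.8), np.float64(-1.6), np.float64(112.1)) (np.float64(85.0), np.float64(0.9), np.float64(176.6))
210 (np.float64(9.1), np.float64(-1.1), np.float64(105.8)) (np.float64(87.0), np.float64(1.4), np.float64(171.8))
213 (np.float64(8.9), np.float64(-0.6), np.float64(98.1)) 
[... 1604 characters left out ...]
at64(15.4), np.float64(90.8)), (np.float64(15.9), np.float64(9.8), np.float64(95.5)), (np.float64(17.6), np.float64(4.1), np.float64(96.1)), (np.float64(17.7), np.float64(-1.5), np.float64(95.4)), (np.float64(17.5), np.float64(-7.2), np.float64(94.4)), (np.float64(12.4), np.float64(-13.2), np.float64(89.1)), (np.float64(-90.6), np.float64(-25.3), np.float64(-2.6)), (np.float64(-88.4), np.float64(-31.9), np.float64(-1.7)), (np.float64(-89.2), np.float64(-38.8), np.float64(-3.4))]
4.93 [558.1 340.2  73. ] jaw deg 139.49 down [-0.01  0.   -1.  ] q [ 0.43  0.69  1.29  0.    1.17 -2.01] F [-0.3 -0.  -0.2] M [ 0.17 -0.06 -0.04] w 22.1
tool shift mm [ 0.   0.2 -0.2] rows at 41 0.0068242018552176625
```

Emit:
step_arm(
  targets=[
    [[0, 0, 0, 0], [0, 0, 0, 0], [0, 0, 0, 0], [0, 0, 0, 0], [0, 0, 0, 0]],
  ],
  jaw=0.45,
)

```text
time: 5.35
tool_pos: [558.1, 340.2, 73.0]
tcp_rot: [2.271, 1.561, 3.135]
contact_force: [1.1, 0.0, -0.8]
grip_width: 48.5
```

```bash
cat > tip.py <<'E'
from h import *
c=bot.capture("scene");W=cloud(c);o=bot.get_obs();print(round(o["time"],2),o["grip_width"],o["tool_pos"])
a=np.radians(139.5);y=np.array([np.cos(a),np.sin(a)]);z=np.array([y[1],-y[0]])
d=W[...,:2]-[557.8,340.2];Y=d@y;Z=d@z;H=W[...,2]
m=(abs(Y)<70)&(abs(Z)<25)&(H>60)&(H<175)
for h in range(60,175,4):
    k=m&(H>=h)&(H<h+4)&(abs(Y)>21)
    if k.sum(): print(h,k.sum(),np.percentile(Y[k],[5,50,95]).round(1),np.percentile(Z[k],[5,95]).round(1))
y0=160;cv2.imwrite("pics/s%d.png"%(o["time"]*100),cv2.resize(c["color"][150:260,140:280,::-1],None,fx=5,fy=5,interpolation=cv2.INTER_CUBIC))
E
python3 tip.py; ls pics
```

```text
5.4 49.856972841125256 [558.08100029 340.16852314  73.00211884]
100 1 [28.3 28.3 28.3] [4.6 4.6]
104 2 [30.6 31.8 32.9] [-7.7  5.7]
108 5 [31.4 34.  36.1] [-6.1 11.5]
112 4 [39.2 39.6 39.9] [-2.4  2.6]
116 18 [38.8 40.9 41.8] [-10.  10.]
120 18 [40.7 41.4 42.8] [-8.3 11.6]
124 19 [40.1 41.6 42.9] [-7.  11.2]
128 18 [41.4 42.4 43.6] [-8.7  9.5]
152 11 [-28.1 -27.  -26. ] [-8.4 10.6]
156 22 [-28.8 -26.8 -25. ] [-9.3 11.1]
160 17 [-28.3 -26.7 -25.1] [-9.9  9.5]
164 14 [-29.2 -26.8 -24.8] [-10.8  13.3]
a.png
h1.png
h2.png
h3.png
s1.png
s540.png
w0.png
w1.png
```

Emit:
step_arm(
  targets=[
    [[0.005, 0, 0, 0], [0.01, 0, 0, 0], [0.015, 0, 0, 0], [0.019, 0, 0, 0], [0.019, 0, 0, 0]],
  ],
  jaw=0.4,
)

```text
time: 5.82
tool_pos: [557.1, 339.8, 52.4]
tcp_rot: [2.354, 1.559, -3.065]
contact_force: [0.2, -0.5, 0.0]
grip_width: 55.0
```

```bash
python3 tip.py; python3 go.py 557.8 340.2 43
```

```text
5.87 55.281338749909075 [557.40837666 339.97680425  53.07625213]
80 1 [31.7 31.7 31.7] [-1.3 -1.3]
84 1 [37. 37. 37.] [0.7 0.7]
88 1 [37.9 37.9 37.9] [2.6 2.6]
92 8 [41.7 44.  44.8] [-9.1  9.5]
96 16 [43.3 44.3 45.7] [-9.1  8.6]
100 19 [44.  44.6 45.8] [-10.6   9.6]
104 19 [43.9 45.  46.9] [-9.1  7.8]
108 16 [44.4 45.2 47. ] [-7.8 10.9]
112 4 [45.7 46.3 47. ] [-8.6 -2.2]
124 7 [-31.8 -30.3 -29.1] [-6.1  7.9]
128 19 [-31.6 -30.1 -28.5] [-10.1  11.1]
132 20 [-31.6 -29.7 -28. ] [-8.3  9.3]
136 14 [-31.5 -29.8 -29.1] [-9.2  9.5]
140 9 [-29.5 -28.7 -27.6] [-9.8  9.8]
168 40 [29.4 33.5 38.4] [-14.2  16.5]
172 32 [30.2 36.  40. ] [-15.1  15.2]
5.87 [557.4 340.   53.1] jaw deg 139.49 down [-0.011 -0.001 -1.   ] q [ 0.43  0.71  1.31  0.    1.14 -2.01] F [ 0.1 -0.1 -0.4] M [ 0.07 -0.11  0.03] w 55.3
tool shift mm [10.1 -0.2  0.5] rows at 41 0.2460080359141773
```

View pics/s540.png

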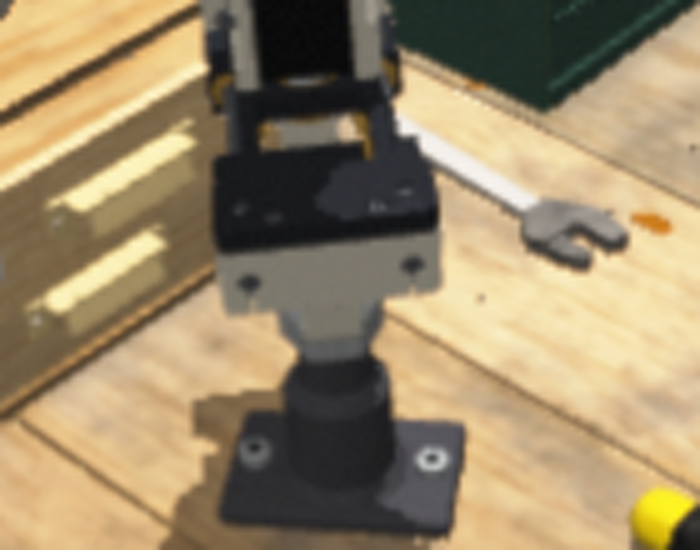

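```bash
python3 - <<'E'
from h import *
for n,(px,py,pz),a in(("w1.npz",(554.7,342.3,204.6),68.84),("w2.npz",(557.2,342.5,202.3),140.26)):
    W=np.load(n)["W"];a=np.radians(a);y=np.array([np.cos(a),np.sin(a)]);z=np.array([y[1],-y[0]])
    d=W[...,:2]-[px,py];Y=d@y;Z=d@z;H=W[...,2]-pz
    for s in(1,-1):
        m=(s*Y>35)&(s*Y<75)&(abs(Z)<40)&(H>-60)&(H<150)
        h=np.histogram(H[m],np.arange(-60,150,6))
        print(n,s,dict((int(b),int(k)) for k,b in zip(*h) if k>3))
        lo=np.percentile(H[m],3);k=m&(H<lo+8);print(lo.round(1),np.percentile(Y[k],[3,97]).round(1),np.percentile(Z[k],[3,97]).round(1))
c=bot.capture("scene");W=cloud(c);a=np.radians(139.5);y=np.array([np.cos(a),np.sin(a)])
for col in(202,205,208):print([(r,*(np.r_[(W[r,col,:2]-[557.8,340.2])@y,W[r,col,2]].round(1).tolist())) for r in range(208,226)])
E
```

```text
w1.npz 1 {30: 140, 36: 199, 42: 249, 48: 269, 54: 263, 60: 300, 66: 168, 72: 299, 78: 188, 84: 212, 90: 268, 96: 511, 102: 1274, 108: 2759, 114: 4245, 120: 1705, 126: 986, 132: 2190, 138: 2024}
46.9 [46.1 61.8] [-12.    1.9]
w1.npz -1 {24: 6, 30: 163, 36: 205, 42: 251, 48: 254, 54: 262, 60: 309, 66: 148, 72: 311, 78: 244, 84: 255, 90: 284, 96: 644, 102: 1315, 108: 2666, 114: 4746, 120: 319, 126: 928, 132: 1696, 138: 1584}
45.1 [-60.4 -45.1] [-11.9   2. ]
w2.npz 1 {24: 4, 30: 130, 36: 196, 42: 251, 48: 264, 54: 266, 60: 301, 66: 169, 72: 308, 78: 180, 84: 210, 90: 258, 96: 501, 102: 1246, 108: 2698, 114: 3853, 120: 2246, 126: 906, 132: 2042, 138: 2311}
47.2 [46.4 62.1] [-10.5   3.2]
w2.npz -1 {24: 8, 30: 161, 36: 206, 42: 254, 48: 252, 54: 266, 60: 295, 66: 158, 72: 302, 78: 247, 84: 258, 90: 298, 96: 661, 102: 1279, 108: 2686, 114: 4827, 120: 188, 126: 928, 132: 1687, 138: 1526}
44.9 [-60.1 -44.8] [-11.2   3.1]
[(208, 95.4, 184.1), (209, 91.9, 179.0), (210, 92.8, 177.7), (211, 92.5, 175.3), (212, 91.2, 172.1), (213, 86.1, 165.5), (214, 86.9, 164.0), (215, 85.1, 160.2), (216, 85.7, 15
[... 206 characters left out ...]
 (209, 92.7, 179.1), (210, 93.3, 177.4), (211, 92.8, 174.8), (212, 85.7, 166.6), (213, 86.5, 165.1), (214, 87.3, 163.6), (215, 87.3, 161.4), (216, 86.6, 158.6), (217, 87.5, 157.2), (218, 88.1, 155.5), (219, 85.8, 151.2), (220, 87.0, 150.0), (221, 46.1, 111.2), (222, 46.3, 108.9), (223, 45.6, 105.9), (224, 43.7, 101.6), (225, 45.1, 100.4)]
[(208, 93.5, 181.1), (209, 92.2, 177.9), (210, 92.2, 175.8), (211, 92.6, 173.9), (212, 87.2, 167.2), (213, 85.7, 163.7), (214, 86.4, 162.1), (215, 86.2, 159.7), (216, 85.9, 157.2), (217, 87.6, 156.4), (218, 87.6, 154.2), (219, 87.9, 152.3), (220, 47.9, 114.4), (221, 43.4, 108.0), (222, 44.3, 106.3), (223, 44.0, 103.6), (224, 45.3, 102.3), (225, 42.5, 97.2)]
```

Emit:
step_arm(
  targets=[
    [[0.003, 0, 0.0005, 0], [0.006, 0, 0.0005, 0], [0.009, 0, 0.0005, 0], [0.009, 0, 0.0005, 0], [0.009, 0, 0.0005, 0]],
  ],
)

```text
time: 6.33
tool_pos: [557.8, 340.4, 44.3]
tcp_rot: [2.32, 1.56, -3.099]
contact_force: [0.8, -0.1, 0.2]
grip_width: 55.1
```

```bash
python3 go.py 557.8 340.2 44
```

```text
6.33 [557.8 340.4  44.3] jaw deg 139.49 down [-0.011 -0.    -1.   ] q [ 0.43  0.72  1.31  0.    1.12 -2.01] F [ 0.8 -0.1  0.2] M [ 0.14 -0.08  0.02] w 55.1
tool shift mm [ 0.3 -0.2 -0.2] rows at 41 0.009041341071798797
```

Emit:
step_arm(
  targets=[
    [[0, 0, 0, 0], [0, 0, 0, 0], [0, 0, 0, 0], [0, 0, 0, 0], [0, 0, 0, 0]],
  ],
  jaw=1,
)

```text
time: 6.75
tool_pos: [558.6, 339.9, 44.5]
tcp_rot: [2.37, 1.561, -3.05]
contact_force: [2.8, -3.4, -0.0]
grip_width: 35.5
```

```bash
python3 go.py 557.8 340.2 44
```

```text
6.75 [558.6 339.9  44.5] jaw deg 139.47 down [-0.01  -0.001 -1.   ] q [ 0.43  0.72  1.31  0.    1.12 -2.01] F [ 2.8 -3.4 -0. ] M [-0.28 -0.58 -0.08] w 35.5
tool shift mm [ 0.5  0.8 -0.3] rows at 41 0.024338475980693827
```

Emit:
step_arm(
  targets=[
    [[0.0004, 0, 0, 5], [0.0009, 0, 0, 10], [0.0013, 0, 0, 15], [0.0018, 0, 0, 20], [0.0022, 0, 0, 25]],
  ],
)

```text
time: 7.17
tool_pos: [559.0, 339.6, 42.4]
tcp_rot: [2.851, 1.562, -3.009]
contact_force: [2.9, -2.3, -0.3]
grip_width: 35.7
```

```bash
python3 go.py 558 340.2 42
```

```text
7.17 [559.  339.6  42.4] jaw deg 114.23 down [-0.009 -0.001 -1.   ] q [ 0.43  0.72  1.32  0.    1.11 -1.57] F [ 2.9 -2.3 -0.3] M [-0.11 -0.42  0.17] w 35.7
tool shift mm [ 0.4  1.  -0.6] rows at 41 0.02976560201369482
```

Emit:
step_arm(
  targets=[
    [[0.0003, 0, 0, 3], [0.0005, 0, 0, 6], [0.0008, 0, 0, 9], [0.001, 0, 0, 12], [0.0013, 0, 0, 15]],
  ],
)

```text
time: 7.58
tool_pos: [559.1, 339.3, 41.1]
tcp_rot: [-3.137, 1.562, -2.978]
contact_force: [1.7, -1.7, -0.8]
grip_width: 35.6
```

```bash
python3 go.py 558 340.2 42
```

```text
7.58 [559.1 339.3  41.1] jaw deg 99.1 down [-0.009 -0.001 -1.   ] q [ 0.43  0.72  1.32  0.    1.11 -1.3 ] F [ 1.7 -1.7 -0.8] M [-0.09 -0.36  0.18] w 35.6
tool shift mm [-0.9  1.1 -0.9] rows at 41 0.04141210848040184
```

Still only drag torque; continue gently.

Emit:
step_arm(
  targets=[
    [[0.0002, 0, 0, 2], [0.0003, 0, 0, 4], [0.0005, 0, 0, 6], [0.0007, 0, 0, 8], [0.0009, 0, 0, 10]],
  ],
)

```text
time: 8.0
tool_pos: [559.9, 339.1, 40.6]
tcp_rot: [-2.849, 1.564, -2.864]
contact_force: [4.0, -1.3, 0.0]
grip_width: 36.1
```

```bash
python3 go.py 558 340.2 42
```

```text
8.0 [559.9 339.1  40.6] jaw deg 89.14 down [-0.007 -0.002 -1.   ] q [ 0.43  0.72  1.32  0.    1.11 -1.13] F [ 4.  -1.3  0. ] M [-0.09 -0.71  1.22] w 36.1
tool shift mm [-1.4  1.1 -1.9] rows at 41 0.06385052419962756
```

Emit:
step_arm(
  targets=[
    [[0, 0, 0, 1], [0, 0, 0, 2], [0, 0, 0, 2], [0, 0, 0, 2], [0, 0, 0, 2]],
  ],
)

```text
time: 8.42
tool_pos: [560.5, 339.1, 40.6]
tcp_rot: [-2.767, 1.565, -2.816]
contact_force: [5.9, -1.6, -1.4]
grip_width: 36.4
```

```bash
python3 go.py 558 340.2 42
```

```text
8.42 [560.5 339.1  40.6] jaw deg 87.2 down [-0.006 -0.002 -1.   ] q [ 0.43  0.72  1.32  0.    1.11 -1.1 ] F [ 5.9 -1.6 -1.4] M [-0.06 -0.99  1.22] w 36.4
tool shift mm [-1.4  1.  -2.5] rows at 41 0.07436065450180307
```

Emit:
step_arm(
  targets=[
    [[0, 0, 0, 0], [0, 0, 0, 0], [0, 0, 0, 0], [0, 0, 0, 0], [0, 0, 0, 0]],
  ],
  jaw=0.2,
)

```text
time: 8.83
tool_pos: [560.0, 339.2, 40.5]
tcp_rot: [-2.827, 1.564, -2.876]
contact_force: [-0.6, -0.5, 0.3]
grip_width: 65.2
```

```bash
python3 go.py 558 340.2 170
```

```text
8.83 [560.  339.2  40.5] jaw deg 87.18 down [-0.007 -0.002 -1.   ] q [ 0.43  0.72  1.32  0.    1.11 -1.1 ] F [-0.6 -0.5  0.3] M [ 0.08 -0.18 -0.03] w 65.2
tool shift mm [-129.5    0.6   -2.9] rows at 41 3.1586664908868816
```

Emit:
step_arm(
  targets=[
    [[-0.025, 0, 0, 0], [-0.06, 0, 0, 0], [-0.1, 0, 0, 0], [-0.14, 0, 0, 0], [-0.165, 0, 0, 0]],
  ],
  jaw=0,
)

```text
time: 9.25
tool_pos: [561.8, 340.1, 210.4]
tcp_rot: [2.869, 1.569, 2.82]
contact_force: [1.2, 0.6, 0.3]
grip_width: 91.3
```

```bash
python3 - <<'E'
from h import *
c=bot.capture("wrist");np.savez("w3.npz",W=cloud(c),color=c["color"])
E
python3 hexfit.py w3.npz pics/h4.png; python3 go.py 558 340.3 205
```

```text
stud 296 [557.8 340.3] [17.4 16.2  3.8] 125.3
[  7   2   5   6   8   4   7   6  34 186 310 108   2   0   0   0   0   0
   0   0   0   0]
top z 95.61 630
[-1.3000e-01  5.5789e+02  3.4028e+02  3.4520e+01]
[-1.3000e-01  5.5788e+02  3.4029e+02  3.4220e+01]
[-1.3000e-01  5.5788e+02  3.4028e+02  3.4440e+01]
[-1.3000e-01  5.5788e+02  3.4027e+02  3.4420e+01]
[-1.2000e-01  5.5784e+02  3.4035e+02  3.5540e+01]
9.3 [563.5 340.9 215. ] jaw deg 87.18 down [ 0.005  0.004 -1.   ] q [ 0.43  0.58  1.08  0.    1.47 -1.09] F [0.7 1.1 2.7] M [ 0.11 -0.15 -0.04] w 91.4
tool shift mm [10.  -0.9 -5.5] rows at 41 0.2791657931029331
```

View pics/h4.png

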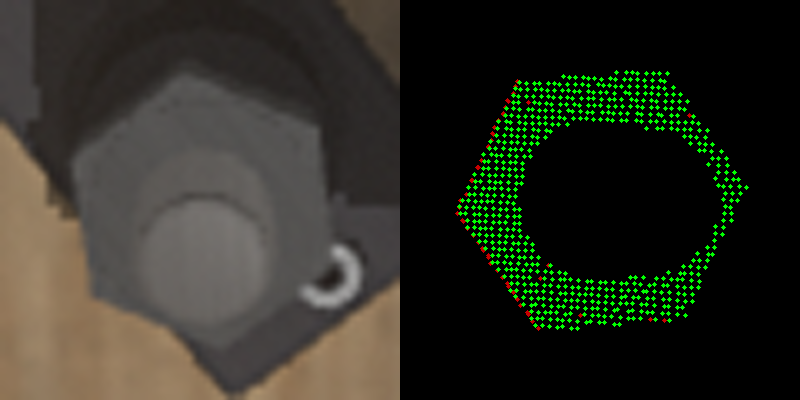

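Emit:
step_arm(
  targets=[
    [[0, 0, 0, 0], [0, 0, 0, 0], [0, 0, 0, 0], [0, 0, 0, 0], [0, 0, 0, 0]],
  ],
)

```text
time: 9.72
tool_pos: [562.9, 340.6, 213.2]
tcp_rot: [0.998, 1.568, 0.949]
contact_force: [0.1, 0.2, 0.3]
grip_width: 92.1
```

```bash
python3 - <<'E'
from h import *
c=bot.capture("wrist");np.savez("w4.npz",W=cloud(c),color=c["color"])
E
python3 hexfit.py w4.npz pics/h5.png; python3 -c "
from plant import bot
print(bot.close_job())"
```

```text
stud 295 [557.8 340.4] [16.6 17.   4.1] 125.3
[  7   3   4   5   2   8   7   8  37 193 301  86   7   0   0   0   0   0
   0   0   0   0]
top z 95.62 610
[-1.5000e-01  5.5793e+02  3.4024e+02  3.4930e+01]
[-1.5000e-01  5.5793e+02  3.4024e+02  3.4890e+01]
[-1.5000e-01  5.5807e+02  3.4033e+02  3.6120e+01]
[-1.4000e-01  5.5804e+02  3.4029e+02  3.5620e+01]
[-1.4000e-01  5.5804e+02  3.4029e+02  3.5620e+01]
the job is handed in; nothing more can be done
None
```

I turned the taller stop's nut about 45° clockwise until it hit its hard stop, then released it, backed away and handed the job in at about 9.8 s.

**Seating:** The nut's top measures 95.6 mm above the bench, against 96 mm for fully down; it started at 99.4 mm. That 3.8 mm drop fits the 45° turn at 5 mm per rad. Torque rose from about 0.17 to 1.22 N m at the stop, and after that the hand slipped a few degrees on the nut. A second picture after release gave the same height and, within about 1°, the same angle.

**First grasp missed:** The reported tool position reads about 30 mm lower than the fingertips really are. My first closing therefore ended above the nut, around the stud, with no notable force. I measured the offset in the pictures, lowered the hand and gripped the nut at 35.5 mm.

**Shorter stop:** I never moved the hand down near it, and I did not check it again with a picture at the end.

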